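# Change over the crimper tooling

### The arm

A 6-joint arm with a two-finger parallel gripper is mounted at the origin on the work surface. World frame = base frame: x ahead of the robot, y to its left, z up, the work surface at z = 0. Lengths are in m, angles in rad, forces in N, time in s.
With the tool pointing down it reaches from about 0.35 to 0.875 m from the base axis. Payload 4.2 kg.
Tool frame: the origin (TCP) lies on the centre line of the jaws, within the pads' length; the fingertips stand 8 mm ahead of it and the grasp point (between the pads) lies 11 mm behind it; z points along the fingers, y is the direction in which the jaws open and shut (so a half turn about z gives the same grasp; the last joint's range is limited). The gripper opens to 87 mm and grips with 3 to 60 N. Pads are 19 mm wide; open, the fingers measure 117 mm over their backs; the gripper's body (75 mm by 190 mm) begins 51 mm behind the grasp point.
Start: joints at [-1.035, 0.385, 0.008, 0, -1.194, -0.259], TCP at [0.171, -0.601, 0.231] pointing down, gripper open.
Joint ranges: [-3.14, 3.14], [-1.21, 2.06], [-1.07, 1.41], [-3.16, 2.05], [-2.99, -0.16], [-3.1, 3.1]. Speed limits (rad/s): [2.79, 2.79, 3.14, 3.14, 3.14, 3.14].

### API

Orientations are given as a unit quaternion [x, y, z, w].
In Python, from plant import observe, snapshot, close_job gives the robot as it stands.
- The arm moves only by the tool servo_tool, never from a script. Its arguments are lists of equal length, an entry for each row: "jaw": the gripper command: -1 is shut, 1 is fully open, values between are in proportion; "translation": the shift along the world's x, y, z in mm, a list of three; "angular": the turn, a rotation vector about the world's x, y, z in degrees, a list of three. In form: {"jaw": [jaw, ...], "translation": [[dx, dy, dz], ...], "angular": [[rx, ry, rz], ...]}. A call has 1 to 10 rows; each row shifts and turns the commanded pose from where the row before left it; what a row does not reach is not made up. A row lasts 1/10 s, in which the tool goes at most 50 mm and 8.59 degrees, less where a joint would pass 70% of its speed; a pose out of reach is approached as far as the arm can. A call is refused whole if a number of a shift passes 50 or a number of a turn 8.59, either way. A call with a gripper value outside its range is refused whole. The fingers move at their own pace and stop on an object; "newtons" is the grip in N (left out, the last holds). Time passes only in rows, so rows that do not move let the fingers close. It gives the time, the measured TCP pose, the force and the opening at its end, in the units of the state.
- observe(): the state, without advancing time (a new reading comes with each control period).
- snapshot(name): name is "side" or "top" or "wrist"; returns a dict with "color" (480x640x3 uint8, red, green, blue), "fx", "fy", "cx", "cy" (pixels), "dist_coeffs" ([k1, k2, p1, p2, k3] as OpenCV has them; the pictures are not rectified), "R" (3x3) and "t" (3): a world point X has camera coordinates R X + t. Camera axes: x right, y down, z forward; pixel columns grow to the right and rows downward; lengths in m; the calibration is good to about 2 mm. A picture is of the moment at which its call begins. There is no depth.
- close_job(): hands the job in, once; it reports no verdict.
The state is a dict: "clock": time; "qpos": joint angles; "joint_vel": joint speeds; "tau": joint torques, N m; "eef_pos": TCP position; "tcp_rot": TCP orientation; "ft_force": force on the tool from outside, world axes, zero at the start; "torque": the same for the moment, N m; "finger_gap": finger opening in m.
Only numpy, scipy, OpenCV 4.12 (cv2) and the standard library are available. Lean on these libraries where they do the work, as an engineer would, in place of code of your own. Each camera call takes 0.05 s, during which the arm holds its last target.

### The job

Set up the hose crimper's orange die carrier for the next job: the green die ring goes flat into the carrier's recess, the bare-metal spacer ring on top of the green die, and the black pusher on top of the spacer with its knob up, each centred on the one below so that the stack stands straight. Put the red die ring from the last job away, flat in the recess of the round wooden tray, and leave the blue die ring where it stands.

Things in the scene. Friction and masses are not known exactly. Their poses are not given: they have to be found in the camera images.
- die_green: die ring, painted green all over (eight thin dark radial lines on its top face): an upright steel ring, outside diameter 58, bore 34, height 36 mm, about 0.45 kg, loose, standing on the bench. Origin: centre of its underside; z up along its axis; its yaw does not matter. It goes first into the orange carrier.
- die_red: die ring, painted red all over (eight thin dark radial lines on its top face): an upright steel ring, outside diameter 58, bore 34, height 36 mm, about 0.45 kg, loose, standing on the bench. Origin: centre of its underside; z up along its axis; its yaw does not matter. It goes into the wooden tray.
- die_blue: die ring, painted blue all over (eight thin dark radial lines on its top face): an upright steel ring, outside diameter 58, bore 34, height 36 mm, about 0.45 kg, loose, standing on the bench. Origin: centre of its underside; z up along its axis; its yaw does not matter. Not part of this job: it must stay where it is.
- spacer: spacer ring of bare silvery metal: outside diameter 58, bore 40, height 22 mm, about 0.24 kg, loose, lying flat on the bench. Origin: centre of its underside; z up along its axis; its yaw does not matter.
- pusher: black pusher: a round flange 56 mm across and 16 mm high with a round knob on it, 30 mm across, from 16 to 40 mm above the underside, with a small steel disc on its top; about 0.35 kg, loose, standing on its flange. Origin: centre of the flat underside; z up along its axis; its yaw does not matter.
- carrier: die carrier of the crimper, orange with a dark steel inner floor: a round dish fixed to the bench, outside diameter 100 mm. Its flat inner floor is 10 mm above the bench and 76 mm across; the rim around it is 12 mm thick and its top is 16 mm above the bench (6 mm above the inner floor). Origin: centre of its underside, at bench height; z up. It cannot be pushed away, but it lies in a different place each time.
- tray: storage tray of light wood with a pale paper-coloured inner floor: a round dish fixed to the bench, outside diameter 100 mm. Its flat inner floor is 10 mm above the bench and 76 mm across; the rim around it is 12 mm thick and its top is 16 mm above the bench (6 mm above the inner floor). Origin: centre of its underside, at bench height; z up. It cannot be pushed away, but it lies in a different place each time.

How it is judged:
At the end, for the whole second after the job is handed in: Green die flat on the carrier's floor, spacer on it, pusher on the spacer, knob up; red die flat on the wooden tray's floor. Each is centred within 12 mm on the thing under it, at its seated height within 3 mm, upright within 0.08 rad and at rest (horizontal distance between die_green and carrier below 0.012 m and z of die_green in the frame of carrier between 0.007 and 0.013 m and angle between each of die_green, spacer, pusher, die_red's own z axis and vertical below 0.08 rad and linear speed of each of die_green, spacer, pusher, die_red below 0.02 m/s and angular speed of each of die_green, spacer, pusher, die_red below 0.2 rad/s and horizontal distance between spacer and die_green below 0.012 m and z of spacer in the frame of die_green between 0.033 and 0.039 m and horizontal distance between pusher and spacer below 0.012 m and z of pusher in the frame of spacer between 0.019 and 0.025 m and horizontal distance between die_red and tray below 0.012 m and z of die_red in the frame of tray between 0.007 and 0.013 m); the robot touches nothing.
It fails at once if the blue die ring was moved by more than 20 mm (distance of die_blue from where it was at the start of the episode above 0.02 m).
It also fails if it takes over 112 s, if anything falls off the work surface, if the arm or the gripper's body presses on something with over 40 N, if the wrist force passes 120 N, or if a joint passes its speed limit or range.

## Working session

There is one attempt and no reset: what is moved stays moved. The work goes in short steps, Python scripts to look and compute and a tool call to move; the robot and the scene stay as the last step left them, time stands still between calls to the robot, and variables do not carry over. Pictures are saved under pics/ and viewed, and the job is handed in when it is done.

Besides the shell and the picture viewer there is one more tool, called by a JSON object that holds its "op" and its "data". servo_tool: Moves the arm, as the interface text tells. Its arguments: {"type":"object","properties":{"jaw":{"type":"array","items":{"type":"number"}},"translation":{"type":"array","items":{"type":"array","items":{"type":"number"}}},"angular":{"type":"array","items":{"type":"array","items":{"type":"number"}}},"newtons":{"type":"number"}},"required":["jaw","translation","angular"]}

```bash
ls; mkdir -p pics; cat > h.py <<'E'
import numpy as np, cv2
from plant import observe, snapshot, close_job
def shot(name,fn):
    s=snapshot(name); cv2.imwrite('pics/'+fn+'.png',s['color'][:,:,::-1]); np.savez('pics/'+fn+'.npz',**{k:np.array(v) for k,v in s.items()}); return s
def load(fn): 
    d=np.load('pics/'+fn+'.npz'); return {k:d[k] for k in d}
def K(s): return np.array([[s['fx'],0,s['cx']],[0,s['fy'],s['cy']],[0,0,1.]],float)
def ray(s,px,z):
    p=np.array(px,float).reshape(-1,1,2)
    u=cv2.undistortPoints(p,K(s),np.array(s['dist_coeffs'],float)).reshape(-1,2)
    R=np.array(s['R']);t=np.array(s['t']); C=-R.T@t
    d=np.c_[u,np.ones(len(u))]@R
    return C+d*((z-C[2])/d[:,2])[:,None]
def proj(s,X):
    X=np.array(X,float).reshape(-1,3)
    return cv2.projectPoints(X,cv2.Rodrigues(np.array(s['R'],float))[0],np.array(s['t'],float),K(s),np.array(s['dist_coeffs'],float))[0].reshape(-1,2)
def camc(s): return -np.array(s['R']).T@np.array(s['t'])
E
python3 - <<'E'
from h import *
for n in ['side','top','wrist']:
    s=shot(n,n+'0'); print(n,camc(s),s['fx'],s['dist_coeffs'],np.array(s['R'])[2])
print(observe())
E
```

```text
pics
side [0.27075001 0.54782924 0.60390976] 449.8417818748717 [-0.05484695  0.          0.          0.          0.        ] [ 0.29349828 -0.64601446 -0.70464465]
top [3.56397043e-01 4.70476200e-04 9.56551403e-01] 500.402790778794 [-0.09155044  0.          0.          0.          0.        ] [ 0.15650009 -0.01148416 -0.98761118]
wrist [ 0.10819735 -0.61791485  0.38366293] 412.56232807251723 [-0.04420264  0.          0.          0.          0.        ] [ 0.23213864  0.06757449 -0.97033259]
{'clock': 0.15, 'qpos': array([-1.03545795e+00,  3.85395075e-01,  6.96939348e-03, -3.12439595e-04,
       -1.19398673e+00, -2.58584496e-01]), 'joint_vel': array([ 0.00107154, -0.00118185,  0.00378234,  0.00135275, -0.00068313,
        0.0015318 ]), 'tau': array([ 8.15155090e-05, -3.91053486e+01,  1.87587476e+01,  4.22237232e+00,
        1.23199361e-02, -1.47507390e-04]), 'eef_pos': array([ 0.17065714, -0.60081461,  0.2297192 ]), 'tcp_rot': array([-1.37878657e-01,  9.90448788e-01,  8.01353035e-04, -1.78482768e-04]), 'ft_force': array([-0.02984026,  0.57656907,  0.71021185]), 'torque': array([-0.02026254, -0.04357404, -0.01783113]), 'finger_gap': 0.08722038598718981}
```

View pics/top0.png

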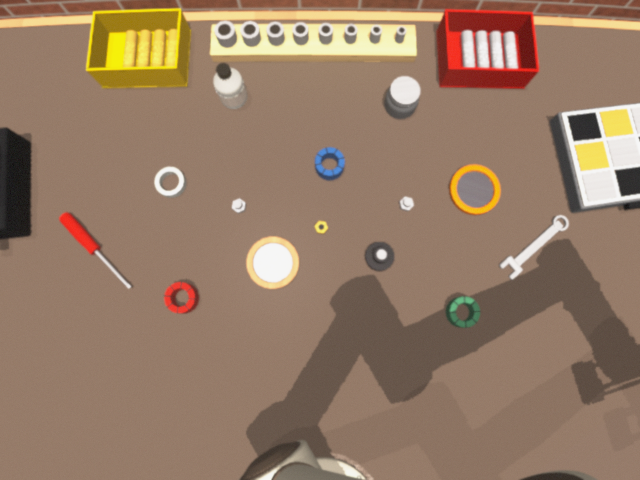

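View pics/side0.png

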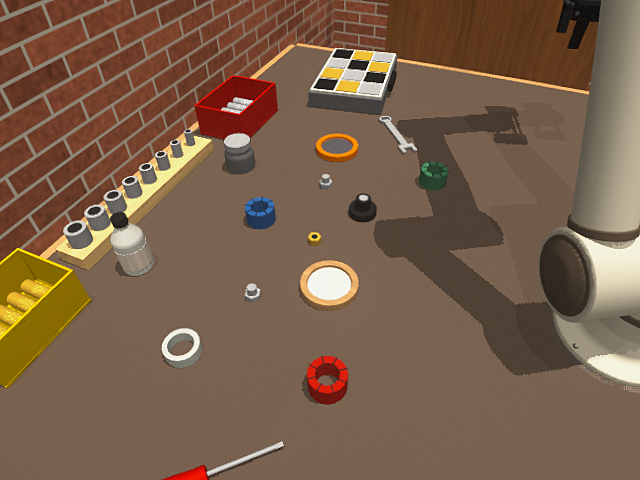

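View pics/wrist0.png

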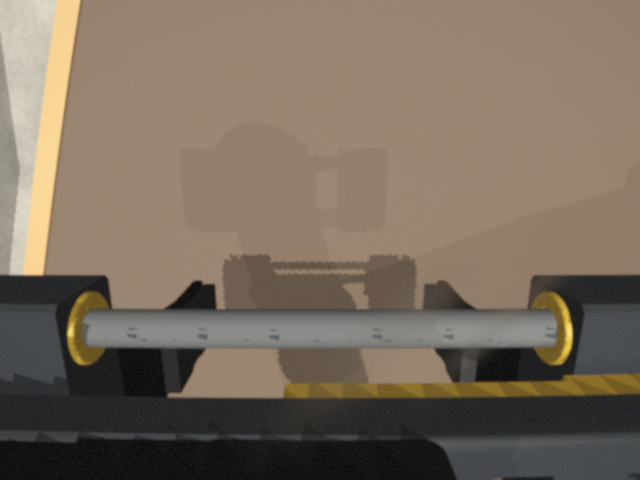

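The top view shows the blue ring at (330,163), red (181,297), green (464,311), the spacer (169,181), the pusher (379,256), the carrier (475,189) and the tray (273,262). Next I'll fit each object's outline in the top and side pictures.

```bash
cat >> h.py <<'E'
from scipy.optimize import least_squares
def hullpts(mask,seed):
    # biggest component near seed -> convex hull mask
    n,l,st,c=cv2.connectedComponentsWithStats(mask.astype(np.uint8))
    best=None
    for i in range(1,n):
        if st[i,4]<40: continue
        d=np.hypot(*(c[i]-seed))
        if best is None or d<best[0]: best=(d,i)
    ys,xs=np.where(l==best[1])
    return cv2.convexHull(np.c_[xs,ys].astype(np.int32)).reshape(-1,2)
def moments(h):
    im=np.zeros((480,640),np.uint8); cv2.fillConvexPoly(im,h.astype(np.int32),1)
    ys,xs=np.where(im); return np.array([xs.mean(),ys.mean()]),len(xs),im
def modelhull(s,x,y,prof):
    a=np.linspace(0,2*np.pi,60,endpoint=False); P=[]
    for r,z in prof: P.append(np.c_[x+r*np.cos(a),y+r*np.sin(a),np.full(60,z)])
    return cv2.convexHull(proj(s,np.vstack(P)).astype(np.float32)).reshape(-1,2)
def polyc(h):
    m=cv2.moments(h.astype(np.float32)); return np.array([m['m10']/m['m00'],m['m01']/m['m00']]),m['m00']
def locate(s,c,prof,x0):
    f=lambda p: polyc(modelhull(s,p[0],p[1],prof))[0]-c
    r=least_squares(f,x0,x_scale=0.1,diff_step=1e-3); return r.x
E
cat > loc.py <<'E'
from h import *
def masks(s):
    c=s['color']; hsv=cv2.cvtColor(c,cv2.COLOR_RGB2HSV); H,S,V=[hsv[...,i].astype(int) for i in range(3)]
    return dict(red=((H<6)|(H>174))&(S>170)&(V>60), green=(H>60)&(H<95)&(S>80), blue=(H>100)&(H<125)&(S>110)&(V>50),
      carrier=(H>9)&(H<22)&(S>225)&(V>120), tray=(H>8)&(H<25)&(S>60)&(V>170), spacer=(S<50)&(V>150), pusher=(V<48))
ring=[(.029,0),(.029,.036)]; dish=[(.05,0),(.05,.016)]
prof=dict(red=ring,green=ring,blue=ring,carrier=dish,tray=dish,spacer=[(.029,0),(.029,.022)],pusher=[(.028,0),(.028,.016),(.015,.016),(.015,.04)])
E
python3 - <<'E'
from loc import *
seeds=dict(top=dict(red=(181,297),green=(464,311),blue=(330,163),carrier=(475,189),tray=(273,262),spacer=(169,181),pusher=(379,256)),
 side=dict(red=(327,380),green=(433,175),blue=(260,212),carrier=(337,147),tray=(329,284),spacer=(182,347),pusher=(362,208)))
for cam in ['top','side']:
    s=load(cam+'0'); m=masks(s)
    for k in prof:
        h=hullpts(m[k],np.array(seeds[cam][k])); c,n,im=moments(h)
        p0=ray(s,c,.015)[0,:2]; p=locate(s,c,prof[k],p0)
        print(cam,k,c.round(1),n,'model area',round(polyc(modelhull(s,*p,prof[k]))[1]),p.round(4), 'r',np.hypot(*p).round(3))
E
```

```text
top red [180.2 297.2] 791 model area 912 [0.393  0.2665] r 0.475
top green [463.1 311.5] 784 model area 906 [ 0.3659 -0.2629] r 0.451
top blue [329.3 162.2] 697 model area 834 [ 0.6546 -0.0129] r 0.655Traceback (most recent call last):
  File "<stdin>", line 7, in <module>
  File "h.py", line 27, in hullpts
    ys,xs=np.where(l==best[1])
                      ~~~~^^^
TypeError: 'NoneType' object is not subscriptable
```

```bash
python3 - <<'E'
from h import *
s=load('top0');hsv=cv2.cvtColor(s['color'],cv2.COLOR_RGB2HSV)
for n,(u,v) in dict(carrier=(475,189),tray=(273,262),spacer=(169,181),pusher=(379,256),red=(181,297),green=(464,311)).items():
    print(n,hsv[v,u-28:u+29:2].tolist())
c=s['color'][:,:,::-1]
r=[cv2.resize(c[v-30:v+30,u-33:u+33],(264,240),interpolation=cv2.INTER_CUBIC) for u,v in [(475,189),(273,262),(169,181),(379,256),(181,297),(464,311)]]
cv2.imwrite('pics/crop0.png',np.vstack([np.hstack(r[:3]),np.hstack(r[3:])]))
E
```

```text
carrier [[12, 79, 148], [11, 151, 142], [19, 227, 241], [22, 224, 246], [21, 209, 245], [9, 82, 175], [170, 17, 138], [173, 15, 135], [173, 17, 137], [176, 15, 136], [177, 17, 138], [174, 18, 140], [173, 17, 136], [176, 13, 137], [173, 17, 137], [177, 17, 138], [173, 24, 139], [173, 17, 137], [171, 18, 138], [173, 15, 136], [173, 17, 139], [173, 17, 138], [178, 22, 142], [11, 133, 177], [20, 231, 244], [23, 245, 246], [20, 209, 244], [12, 108, 174], [13, 75, 152]]
tray [[13, 86, 171], [21, 98, 244], [22, 97, 246], [20, 103, 244], [16, 29, 238], [30, 1, 246], [0, 0, 246], [30, 1, 246], [30, 1, 246], [0, 0, 246], [0, 0, 246], [0, 0, 246], [0, 0, 246], [30, 1, 246], [30, 1, 246], [30, 1, 246], [30, 1, 246], [0, 0, 246], [30, 1, 246], [30, 1, 246], [0, 1, 246], [30, 1, 246], [30, 1, 246], [15, 4, 244], [19, 88, 243], [22, 98, 246], [22, 96, 245], [14, 99, 176], [12, 73, 154]]
spacer [[12, 75, 149], [12, 75, 152], [12, 74, 148], [12, 73, 150], [13, 79, 149], [12, 74, 151], [14, 67, 160], [26, 7, 243], [30, 2, 245], [25, 16, 187], [19, 33, 123], [12, 67, 144], [13, 75, 147], [12, 74, 151],
[... 817 characters left out ...]
, [6, 123, 112], [12, 80, 141], [11, 78, 153], [13, 81, 151], [12, 75, 152], [12, 75, 149], [9, 83, 151], [2, 183, 224], [1, 196, 233], [1, 203, 229], [2, 173, 140], [3, 160, 105], [8, 99, 124], [13, 82, 147], [13, 79, 152], [12, 75, 150], [12, 78, 151], [11, 75, 154]]
green [[12, 77, 140], [11, 73, 119], [11, 72, 106], [14, 71, 101], [16, 62, 95], [58, 50, 71], [68, 86, 74], [70, 95, 137], [69, 94, 139], [68, 87, 112], [27, 49, 93], [13, 67, 106], [12, 66, 105], [11, 72, 103], [12, 74, 100], [12, 74, 104], [17, 53, 86], [66, 78, 65], [69, 86, 68], [68, 78, 85], [68, 81, 97], [66, 89, 95], [24, 44, 86], [11, 75, 102], [12, 72, 103], [13, 71, 104], [12, 74, 103], [13, 69, 103], [12, 69, 104]]
```

View pics/crop0.png

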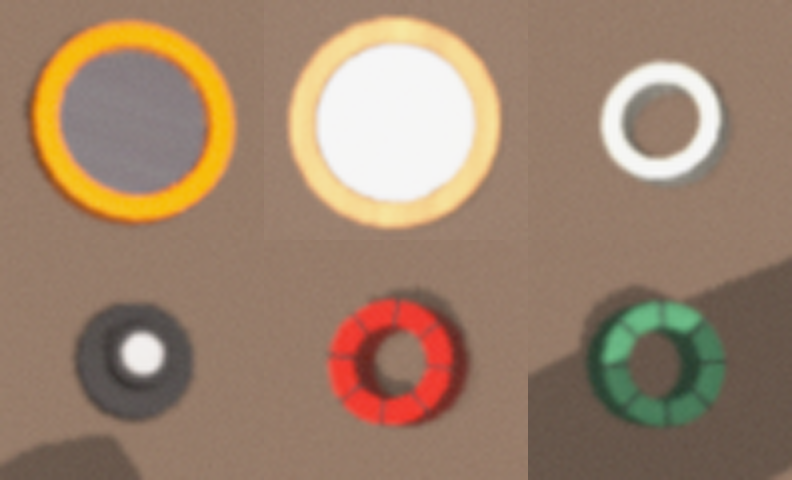

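```bash
cat > loc.py <<'E'
from h import *
def masks(s):
    c=s['color']; hsv=cv2.cvtColor(c,cv2.COLOR_RGB2HSV); H,S,V=[hsv[...,i].astype(int) for i in range(3)]
    return dict(red=((H<8)|(H>174))&(S>112), green=(H>45)&(H<95)&(S>40), blue=(H>100)&(H<125)&(S>75),
      carrier=(H>13)&(H<26)&(S>165)&(V>200), tray=(H>8)&(H<27)&(S>50)&(V>200)&(S<150), spacer=(S<48)&(V>175), pusher=(V<115)&(S<50))
ring=[(.029,0),(.029,.036)]; dish=[(.05,.016)]
prof=dict(red=ring,green=ring,blue=ring,carrier=dish,tray=dish,spacer=[(.029,.022)],pusher=[(.028,0),(.028,.016),(.015,.016),(.015,.04)])
E
python3 - <<'E'
from loc import *
seeds=dict(top=dict(red=(181,297),green=(464,311),blue=(330,163),carrier=(475,189),tray=(273,262),spacer=(169,181),pusher=(379,256)),
 side=dict(red=(327,380),green=(433,175),blue=(260,212),carrier=(337,147),tray=(329,284),spacer=(182,347),pusher=(362,208)))
for cam in ['top','side']:
    s=load(cam+'0'); m=masks(s)
    for k in prof:
        try:
            h=hullpts(m[k],np.array(seeds[cam][k])); c,n,im=moments(h)
            p0=ray(s,c,.015)[0,:2]; p=locate(s,c,prof[k],p0)
            print(cam,k,c.round(1),n,'model area',round(polyc(modelhull(s,*p,prof[k]))[1]),p.round(4), 'r',np.hypot(*p).round(3))
        except Exception as e: print(cam,k,e)
E
```

```text
top red [180.7 297.3] 946 model area 912 [0.3929 0.2656] r 0.474
top green [462.8 311.6] 882 model area 906 [ 0.3657 -0.2623] r 0.45
top blue [329.3 162.6] 764 model area 834 [ 0.6538 -0.0129] r 0.654
top carrier [475.  188.9] 1986 model area 1944 [ 0.6037 -0.2985] r 0.673
top tray [272.1 262.1] 2243 model area 2182 [0.4601 0.0956] r 0.47
top spacer [168.6 180.6] 715 model area 667 [0.6179 0.299 ] r 0.686
top pusher [379.3 255.8] 653 model area 706 [ 0.4725 -0.1082] r 0.485
side red [327.  379.4] 1713 model area 1717 [0.3943 0.2638] r 0.474
side green [433.1 175.4] 700 model area 718 [ 0.368  -0.2632] r 0.452
side blue [259.8 212.5] 827 model area 851 [ 0.6553 -0.0141] r 0.655
side carrier [336.7 145. ] 786 model area 777 [ 0.6062 -0.2987] r 0.676
side tray [328.9 282.4] 2103 model area 2102 [0.462  0.0951] r 0.472
side spacer [180.4 344.1] 973 model area 985 [0.6194 0.2989] r 0.688
side pusher [362.8 206.5] 499 model area 645 [ 0.4755 -0.1148] r 0.489
```

{"op": "servo_tool", "data": {"jaw": [1,1,1,1,1,1,1,1,1,1], "translation": [[10,17,-5],[20,34,-10],[24,41,-12],[24,41,-12],[24,41,-12],[24,41,-12],[24,41,-12],[24,41,-12],[14,27,-10],[8,14,-6]], "angular": [[0,0,0],[0,0,0],[0,0,0],[0,0,0],[0,0,0],[0,0,0],[0,0,0],[0,0,0],[0,0,0],[0,0,0]], "newtons": 35}}

```text
clock: 1.15
eef_pos: [0.3672, -0.2609, 0.1268]
tcp_rot: [-0.139, 0.99, 0.0, -0.0]
ft_force: [-0.0, -0.0, 0.3]
finger_gap: 0.0871
```

```bash
python3 - <<'E'
from h import *
s=shot('wrist','w1'); o=observe(); print(o['clock'],o['eef_pos'].round(4),o['tcp_rot'].round(4),o['qpos'].round(3))
E
```

```text
1.2 [ 0.3675 -0.2603  0.1262] [-1.395e-01  9.902e-01  7.000e-04 -7.000e-04] [-2.540e-01  2.040e-01 -5.510e-01 -1.000e-03 -8.180e-01 -1.036e+00]
```

View pics/w1.png

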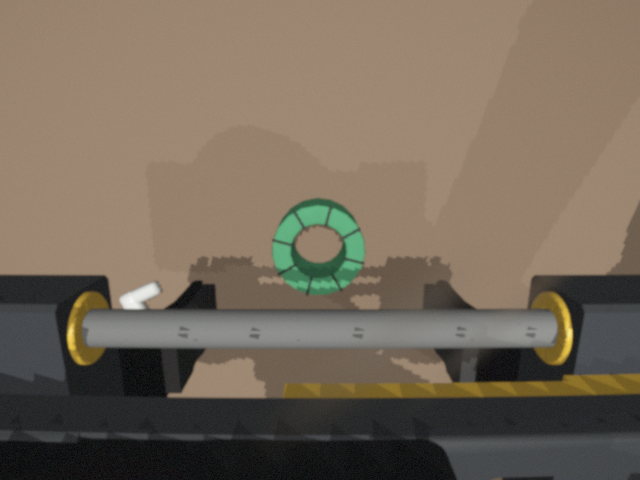

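```bash
python3 - <<'E'
from loc import *
s=load('w1'); h=hullpts(masks(s)['green'],np.array([319,246])); c,n,im=moments(h)
p=locate(s,c,prof['green'],[.367,-.263]); print(c,n,polyc(modelhull(s,*p,prof['green']))[1],p)
E
```

```text
[318.01888668 247.28159614] 7042 7263.207423928659 [ 0.36646467 -0.26114698]
```

The wrist picture has green at (318,247), which works out to (0.3665, -0.261). That matches the other cameras, so I'll descend and grip.

{"op": "servo_tool", "data": {"jaw": [1,1,1,1,1,-1,-1,-1,-1,-1], "translation": [[-1,-1,-25],[0,0,-30],[0,0,-30],[0,0,-15],[0,0,-5],[0,0,0],[0,0,0],[0,0,0],[0,0,0],[0,0,0]], "angular": [[0,0,0],[0,0,0],[0,0,0],[0,0,0],[0,0,0],[0,0,0],[0,0,0],[0,0,0],[0,0,0],[0,0,0]]}}

```text
clock: 2.2
eef_pos: [0.3659, -0.264, 0.0232]
tcp_rot: [-0.138, 0.99, -0.0, 0.0]
ft_force: [-0.2, 3.4, 4.2]
finger_gap: 0.0579
```

{"op": "servo_tool", "data": {"jaw": [-1,-1,-1,-1,-1,-1,-1], "translation": [[0,0,0],[0,0,0],[0,0,0],[0,0,10],[0,0,30],[0,0,40],[0,0,30]], "angular": [[0,0,0],[0,0,0],[0,0,0],[0,0,0],[0,0,0],[0,0,0],[0,0,0]]}}

```text
clock: 2.9
eef_pos: [0.3658, -0.2643, 0.1345]
tcp_rot: [-0.138, 0.99, -0.0, 0.001]
ft_force: [-0.0, 0.2, -3.2]
finger_gap: 0.0576
```

```bash
python3 - <<'E'
from h import *
s=shot('wrist','w2');s=shot('side','s2'); o=observe(); print(o['clock'],o['eef_pos'].round(4),o['tcp_rot'].round(4),o['finger_gap'],o['ft_force'])
E
```

```text
3.0 [ 0.3685 -0.2652  0.1368] [-0.1383  0.9904 -0.0024  0.0045] 0.05781495880794792 [ 0.35040424 -0.85690488 -3.67651754]
```

View pics/w2.png

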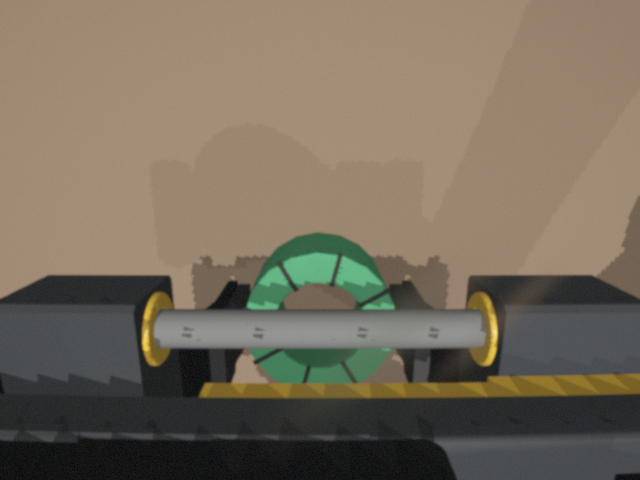

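View pics/s2.png

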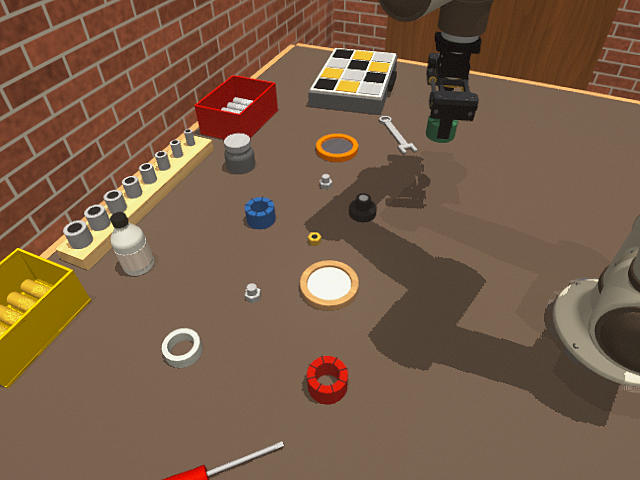

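Green is held: the gap reads 58 mm and the force shows about 0.45 kg. Moving to the carrier.

{"op": "servo_tool", "data": {"jaw": [-1,-1,-1,-1,-1,-1,-1,-1,-1,-1], "translation": [[12,-2,0],[25,-4,0],[35,-5,0],[35,-5,0],[35,-5,0],[35,-5,0],[30,-4,0],[20,-3,0],[12,-2,0],[0,0,0]], "angular": [[0,0,0],[0,0,0],[0,0,0],[0,0,0],[0,0,0],[0,0,0],[0,0,0],[0,0,0],[0,0,0],[0,0,0]]}}

```text
clock: 4.0
eef_pos: [0.6056, -0.2989, 0.1282]
tcp_rot: [-0.138, 0.99, 0.001, -0.002]
ft_force: [-0.5, 1.0, -3.5]
finger_gap: 0.0578
```

```bash
python3 - <<'E'
from h import *
s=shot('wrist','w3');s=shot('side','s3'); s=shot('top','t3');o=observe(); print(o['clock'],o['eef_pos'].round(4),o['tcp_rot'].round(4),o['finger_gap'],o['ft_force'])
E
```

```text
4.15 [ 0.6036 -0.2988  0.1302] [-0.1378  0.9905  0.001  -0.002 ] 0.057875577023875156 [ 0.02701344 -0.55486976 -3.5895854 ]
```

View pics/w3.png

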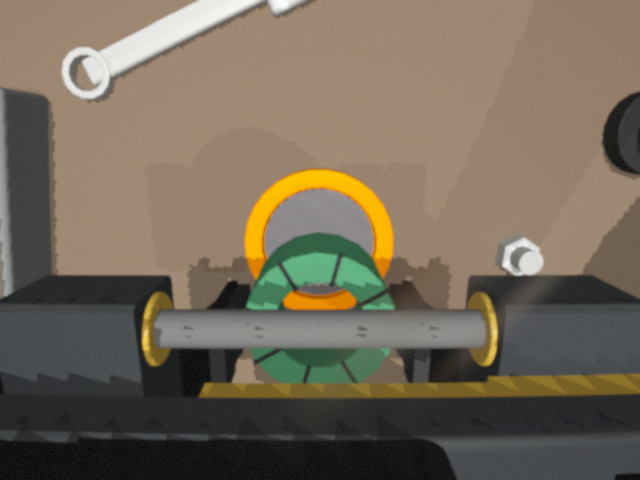

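View pics/s3.png

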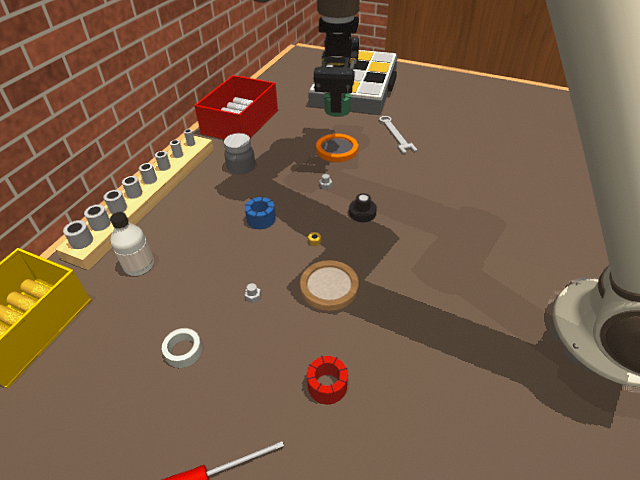

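The ring sits above the carrier. I'll descend to just above the floor and check the height.

{"op": "servo_tool", "data": {"jaw": [-1,-1,-1,-1,-1,-1,-1,-1], "translation": [[0,0,-20],[0,0,-30],[0,0,-25],[0,0,-10],[0,0,-5],[0,0,-3],[0,0,0],[0,0,0]], "angular": [[0,0,0],[0,0,0],[0,0,0],[0,0,0],[0,0,0],[0,0,0],[0,0,0],[0,0,0]]}}

```text
clock: 4.95
eef_pos: [0.6056, -0.2994, 0.0409]
tcp_rot: [-0.138, 0.99, -0.001, 0.001]
ft_force: [-0.1, 0.1, -3.5]
finger_gap: 0.0577
```

```bash
python3 - <<'E'
from h import *
s=shot('wrist','w4');s=shot('side','s4');
for i in range(1):
  o=observe(); print(o['clock'],o['eef_pos'].round(4),o['tcp_rot'].round(4),o['finger_gap'],o['ft_force'])
cv2.imwrite('pics/s4c.png',cv2.resize(s['color'][80:180,270:410,::-1],(784,560),interpolation=cv2.INTER_CUBIC))
E
```

```text
5.05 [ 0.6054 -0.2994  0.0407] [-1.380e-01  9.904e-01 -4.000e-04  9.000e-04] 0.05783098247173145 [-0.13266578  0.33822272 -2.9820345 ]
```

View pics/s4c.png

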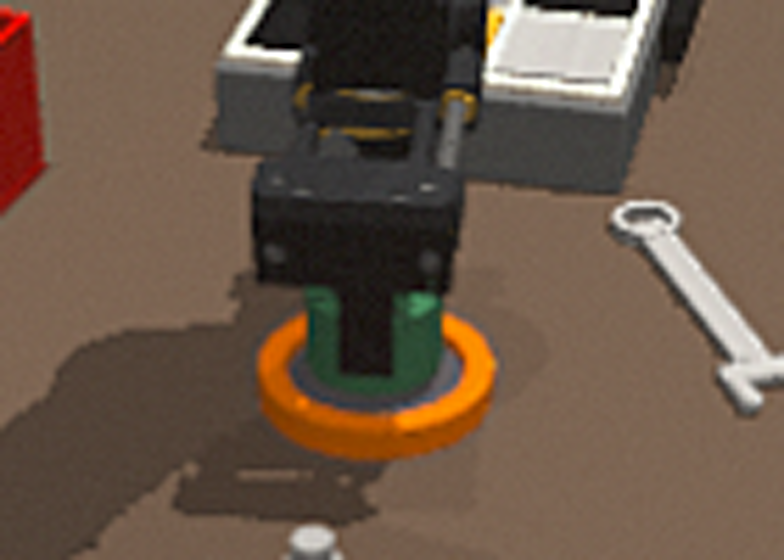

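View pics/w4.png

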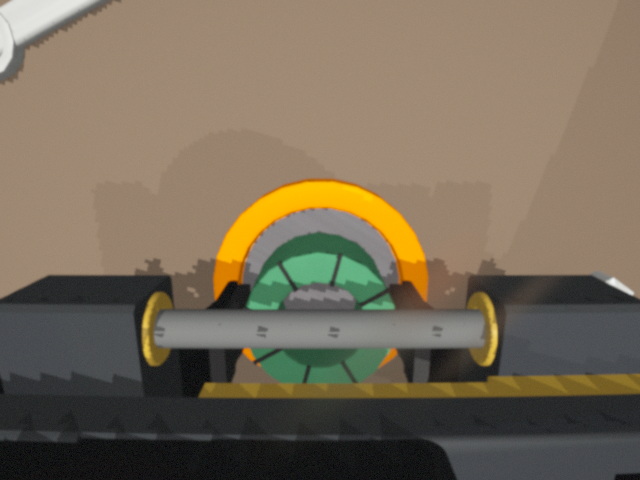

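Centred, so I'll lower the last few millimetres.

{"op": "servo_tool", "data": {"jaw": [-1,-1,-1,-1,-1], "translation": [[0,0,-3],[0,0,-2],[0,0,-1],[0,0,-1],[0,0,0]], "angular": [[0,0,0],[0,0,0],[0,0,0],[0,0,0],[0,0,0]]}}

```text
clock: 5.55
eef_pos: [0.6046, -0.2992, 0.0333]
tcp_rot: [-0.138, 0.99, -0.0, -0.0]
ft_force: [-2.7, 1.8, 2.8]
finger_gap: 0.058
```

{"op": "servo_tool", "data": {"jaw": [0,1,1,1,1,1,1,1], "translation": [[0,0,0],[0,0,0],[0,0,0],[0,0,0],[0,0,10],[0,0,30],[0,0,40],[0,0,30]], "angular": [[0,0,0],[0,0,0],[0,0,0],[0,0,0],[0,0,0],[0,0,0],[0,0,0],[0,0,0]]}}

```text
clock: 6.35
eef_pos: [0.6058, -0.2997, 0.1458]
tcp_rot: [-0.138, 0.99, -0.001, 0.001]
ft_force: [0.8, -0.3, 0.9]
finger_gap: 0.0866
```

```bash
python3 - <<'E'
from loc import *
s=shot('wrist','w5');s2=shot('side','s5');
o=observe(); print(o['clock'],o['eef_pos'].round(4),o['finger_gap'],o['ft_force'])
P=[(.029,.01),(.029,.046)]
h=hullpts(masks(s)['green'],np.array([319,246])); c,n,im=moments(h)
p=locate(s,c,P,[.605,-.299]); print(c,n,polyc(modelhull(s,*p,P))[1],p)
h=hullpts(masks(s)['carrier'],np.array([319,246])); c,n,im=moments(h)
p=locate(s,c,prof['carrier'],[.605,-.299]); print(c,n,polyc(modelhull(s,*p,prof['carrier']))[1],p)
h=hullpts(masks(s2)['green'],np.array([337,147])); c,n,im=moments(h)
p=locate(s2,c,P,[.605,-.299]); print(c,n,polyc(modelhull(s2,*p,P))[1],p)
E
```

```text
6.45 [ 0.6082 -0.3006  0.1496] 0.08710515599537935 [ 0.74354364 -0.77287979  0.88187413]
[321.16509507 243.60936775] 6469 6799.502090299735 [ 0.60473583 -0.29829964]
[320.91121526 234.38728629] 15149 15378.273741603247 [ 0.60484329 -0.29843233]
[336.54905336 139.71256454] 581 587.3222916909726 [ 0.60745283 -0.3007623 ]
```

View pics/w5.png

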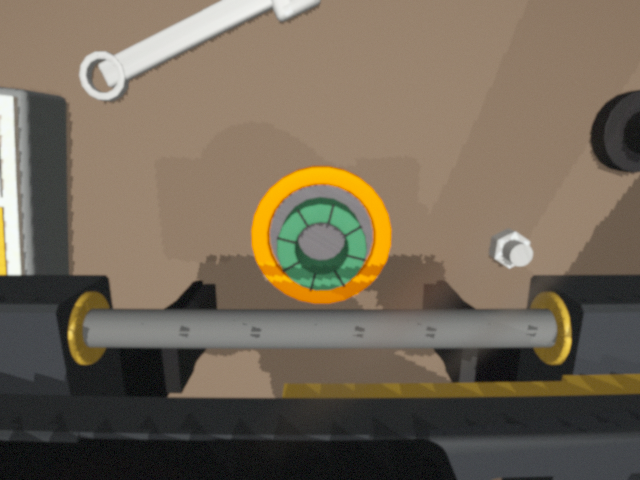

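Green is seated, with its centre within 1 mm of the carrier's in the wrist view. Going to the spacer.

{"op": "servo_tool", "data": {"jaw": [1,1,1,1,1,1,1,1,1,1], "translation": [[0,15,0],[0,30,0],[0,42,0],[0,45,0],[0,45,0],[2,45,0],[2,45,0],[2,45,0],[2,45,0],[2,45,0]], "angular": [[0,0,0],[0,0,0],[0,0,0],[0,0,0],[0,0,0],[0,0,0],[0,0,0],[0,0,0],[0,0,0],[0,0,0]]}}

```text
clock: 7.45
eef_pos: [0.6133, 0.1052, 0.1412]
tcp_rot: [-0.138, 0.99, -0.0, -0.001]
ft_force: [1.1, -0.2, 0.4]
finger_gap: 0.0874
```

{"op": "servo_tool", "data": {"jaw": [1,1,1,1,1,1,1,1], "translation": [[2,45,0],[2,45,0],[0,42,0],[0,32,0],[0,20,0],[0,12,0],[0,0,0],[0,0,0]], "angular": [[0,0,0],[0,0,0],[0,0,0],[0,0,0],[0,0,0],[0,0,0],[0,0,0],[0,0,0]]}}

```text
clock: 8.25
eef_pos: [0.6186, 0.2978, 0.1422]
tcp_rot: [-0.138, 0.99, -0.0, -0.001]
ft_force: [0.5, -0.3, 0.3]
finger_gap: 0.0867
```

```bash
python3 - <<'E'
from loc import *
s=shot('wrist','w6')
o=observe(); print(o['clock'],o['eef_pos'].round(4),o['tcp_rot'].round(4),o['qpos'].round(3),o['ft_force'])
h=hullpts(masks(s)['spacer'],np.array([319,246])); c,n,im=moments(h)
p=locate(s,c,prof['spacer'],[.6186,.299]); print(c,n,polyc(modelhull(s,*p,prof['spacer']))[1],p)
E
```

```text
8.3 [0.6188 0.2974 0.1424] [-1.372e-01  9.905e-01 -2.000e-04 -4.000e-04] [ 0.683  0.553  0.058 -0.    -1.077 -1.978] [ 0.10199319 -0.13200289  0.28512809]
[322.05236638 241.22476156] 5557 5495.789735587081 [0.6181798  0.30026538]
```

View pics/w6.png

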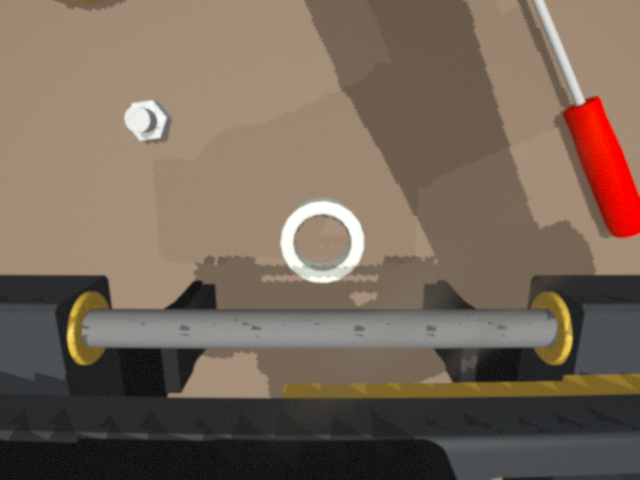

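The spacer shows at (322,241), which puts it at about (0.618, 0.300), under the gripper. Descending.

{"op": "servo_tool", "data": {"jaw": [1,1,1,1,1,1,-1,-1,-1,-1], "translation": [[0,0,-25],[0,0,-35],[0,0,-35],[0,0,-20],[0,0,-10],[0,0,-4],[0,0,0],[0,0,0],[0,0,0],[0,0,0]], "angular": [[0,0,0],[0,0,0],[0,0,0],[0,0,0],[0,0,0],[0,0,0],[0,0,0],[0,0,0],[0,0,0],[0,0,0]], "newtons": 30}}

```text
clock: 9.3
eef_pos: [0.6193, 0.2992, 0.0147]
tcp_rot: [-0.138, 0.99, 0.0, 0.001]
ft_force: [0.6, -0.3, -0.0]
finger_gap: 0.063
```

{"op": "servo_tool", "data": {"jaw": [-1,-1,-1,-1], "translation": [[0,0,0],[0,0,0],[0,0,0],[0,0,0]], "angular": [[0,0,0],[0,0,0],[0,0,0],[0,0,0]]}}

```text
clock: 9.7
eef_pos: [0.6192, 0.2993, 0.0144]
tcp_rot: [-0.138, 0.99, 0.0, 0.001]
ft_force: [-2.4, 0.0, 5.4]
finger_gap: 0.0578
```

{"op": "servo_tool", "data": {"jaw": [-1,-1,-1,-1,-1,-1,-1,-1,-1,-1], "translation": [[0,0,10],[0,0,30],[0,0,40],[0,0,40],[0,0,20],[0,-15,0],[0,-30,0],[0,-42,0],[0,-45,0],[0,-45,0]], "angular": [[0,0,0],[0,0,0],[0,0,0],[0,0,0],[0,0,0],[0,0,0],[0,0,0],[0,0,0],[0,0,0],[0,0,0]]}}

```text
clock: 10.7
eef_pos: [0.6167, 0.1191, 0.151]
tcp_rot: [-0.138, 0.99, -0.0, -0.003]
ft_force: [0.6, 0.6, -1.5]
finger_gap: 0.058
```

{"op": "servo_tool", "data": {"jaw": [-1,-1,-1,-1,-1,-1,-1,-1,-1,-1], "translation": [[-2,-45,0],[-2,-45,0],[-2,-45,0],[-2,-45,0],[-2,-45,0],[-2,-45,0],[-2,-45,0],[0,-42,0],[0,-32,0],[0,-20,0]], "angular": [[0,0,0],[0,0,0],[0,0,0],[0,0,0],[0,0,0],[0,0,0],[0,0,0],[0,0,0],[0,0,0],[0,0,0]]}}

```text
clock: 11.7
eef_pos: [0.602, -0.29, 0.1505]
tcp_rot: [-0.136, 0.991, 0.001, -0.002]
ft_force: [1.6, -0.4, -1.2]
finger_gap: 0.0579
```

{"op": "servo_tool", "data": {"jaw": [-1,-1,-1], "translation": [[0,-12,0],[0,0,0],[0,0,0]], "angular": [[0,0,0],[0,0,0],[0,0,0]]}}

```text
clock: 12.0
eef_pos: [0.604, -0.2985, 0.1524]
tcp_rot: [-0.138, 0.99, 0.001, -0.001]
ft_force: [-0.5, 0.7, -1.9]
finger_gap: 0.0576
```

```bash
python3 - <<'E'
from loc import *
s=shot('wrist','w7');s2=shot('side','s7')
o=observe(); print(o['clock'],o['eef_pos'].round(4),o['tcp_rot'].round(4),o['finger_gap'],o['ft_force'])
im=np.hstack([s['color'][150:400,160:480],cv2.resize(s2['color'][70:170,280:400],(300,250))])
cv2.imwrite('pics/c7.png',im[:,:,::-1])
E
```

```text
12.1 [ 0.6047 -0.298   0.1532] [-1.386e-01  9.904e-01  3.000e-04 -3.000e-04] 0.058100001045163 [ 0.20472632  0.41546174 -1.81553546]
```

View pics/c7.png

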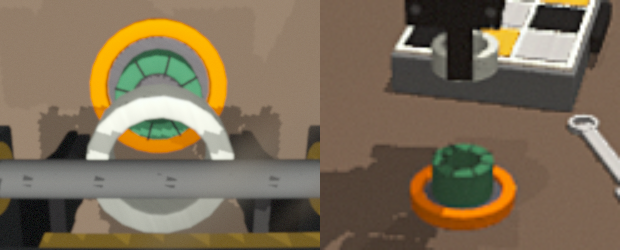

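The spacer is held level above the green die. Descending.

{"op": "servo_tool", "data": {"jaw": [-1,-1,-1,-1,-1,-1,-1], "translation": [[0,0,-20],[0,0,-30],[0,0,-25],[0,0,-10],[0,0,-4],[0,0,0],[0,0,0]], "angular": [[0,0,0],[0,0,0],[0,0,0],[0,0,0],[0,0,0],[0,0,0],[0,0,0]]}}

```text
clock: 12.8
eef_pos: [0.6059, -0.2993, 0.0662]
tcp_rot: [-0.138, 0.99, -0.001, 0.001]
ft_force: [0.7, 0.0, -2.6]
finger_gap: 0.0581
```

```bash
python3 - <<'E'
from loc import *
s=shot('wrist','w8');s2=shot('side','s8')
o=observe(); print(o['clock'],o['eef_pos'].round(4),o['tcp_rot'].round(4),o['finger_gap'],o['ft_force'])
im=np.hstack([s['color'][150:400,160:480],cv2.resize(s2['color'][70:170,280:400],(300,250))])
cv2.imwrite('pics/c8.png',im[:,:,::-1])
E
```

```text
12.9 [ 0.6057 -0.2994  0.0662] [-1.381e-01  9.904e-01 -6.000e-04  1.300e-03] 0.05798855636464369 [ 0.47699755 -0.27378436 -2.26174347]
```

View pics/c8.png

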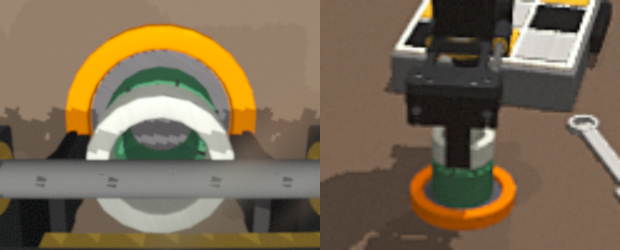

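{"op": "servo_tool", "data": {"jaw": [-1,-1,-1,-1,-1], "translation": [[0,0,-2],[0,0,-2],[0,0,-1],[0,0,0],[0,0,0]], "angular": [[0,0,0],[0,0,0],[0,0,0],[0,0,0],[0,0,0]]}}

```text
clock: 13.4
eef_pos: [0.605, -0.2993, 0.0605]
tcp_rot: [-0.138, 0.99, -0.0, 0.0]
ft_force: [-2.4, 1.9, 4.4]
finger_gap: 0.0579
```

{"op": "servo_tool", "data": {"jaw": [0,1,1,1,1,1,1,1], "translation": [[0,0,0],[0,0,0],[0,0,0],[0,0,0],[0,0,10],[0,0,30],[0,0,40],[0,0,10]], "angular": [[0,0,0],[0,0,0],[0,0,0],[0,0,0],[0,0,0],[0,0,0],[0,0,0],[0,0,0]]}}

```text
clock: 14.2
eef_pos: [0.6076, -0.3005, 0.1557]
tcp_rot: [-0.139, 0.99, -0.003, 0.004]
ft_force: [0.7, -1.3, 0.3]
finger_gap: 0.0868
```

```bash
python3 - <<'E'
from loc import *
s=shot('wrist','w9');s2=shot('side','s9')
o=observe(); print(o['clock'],o['eef_pos'].round(4),o['finger_gap'],o['ft_force'])
P=[(.029,.068)]
h=hullpts(masks(s)['spacer'],np.array([319,246])); c,n,im=moments(h)
p=locate(s,c,P,[.605,-.299]); print(c,n,polyc(modelhull(s,*p,P))[1],p)
im=np.hstack([s['color'][150:400,160:480],cv2.resize(s2['color'][70:170,280:400],(300,250))])
cv2.imwrite('pics/c9.png',im[:,:,::-1])
E
```

```text
14.3 [ 0.6063 -0.2997  0.1529] 0.08696682292308125 [-0.76020979 -0.47029587  0.20921898]
[323.46215375 246.43504666] 6751 6989.755364031531 [ 0.60380464 -0.29880104]
```

View pics/c9.png

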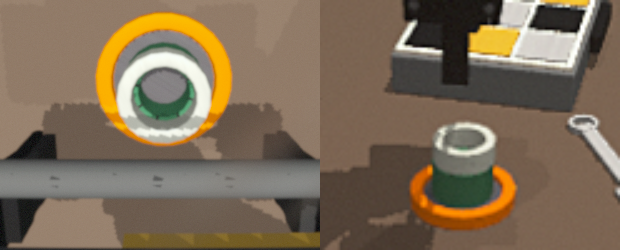

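The spacer sits square on green at (0.604, -0.299). Next is the pusher.

{"op": "servo_tool", "data": {"jaw": [1,1,1,1,1,1,1,1,1], "translation": [[-8,12,0],[-20,29,0],[-25,37,0],[-25,37,0],[-24,34,0],[-18,26,0],[-11,16,0],[0,0,0],[0,0,0]], "angular": [[0,0,0],[0,0,0],[0,0,0],[0,0,0],[0,0,0],[0,0,0],[0,0,0],[0,0,0],[0,0,0]]}}

```text
clock: 15.2
eef_pos: [0.4737, -0.1081, 0.1491]
tcp_rot: [-0.138, 0.99, -0.0, -0.0]
ft_force: [0.3, 0.0, 0.2]
finger_gap: 0.0872
```

```bash
python3 - <<'E'
from loc import *
s=shot('wrist','w10')
o=observe(); print(o['clock'],o['eef_pos'].round(4),o['finger_gap'],o['ft_force'])
E
```

```text
15.25 [ 0.4741 -0.1085  0.1491] 0.08713333589720221 [ 0.64318517 -0.01036322 -0.8447796 ]
```

View pics/w10.png

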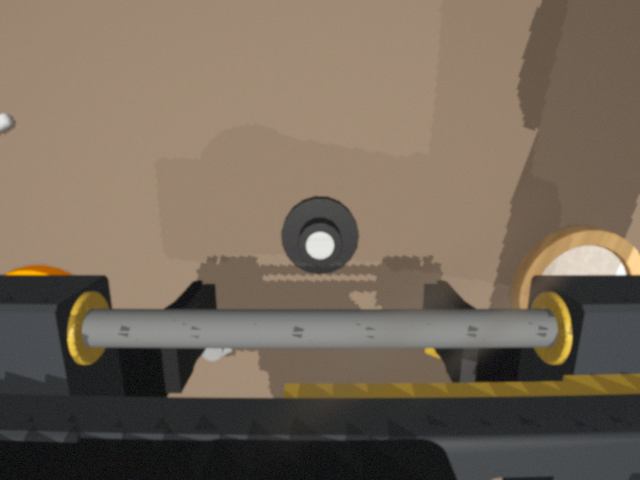

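```bash
python3 - <<'E'
from loc import *
s=load('w10')
print(ray(s,[320,235],.016),ray(s,[320,245],.04),ray(s,[[215,352],[430,352]],.01))
E
```

```text
[[ 0.47151721 -0.1074832   0.016     ]] [[ 0.47294357 -0.10710983  0.04      ]] [[ 0.58593797 -0.16072296  0.01      ]
 [ 0.53958277  0.00197815  0.01      ]]
```

The pusher's flange shows at (320,235) and its disc at (320,245), placing it at (0.473, -0.107). I'll descend onto the knob.

{"op": "servo_tool", "data": {"jaw": [1,1,1,1,1,1,-1,-1,-1,-1], "translation": [[-1,0,-25],[0,0,-35],[0,0,-35],[0,0,-15],[0,0,-8],[0,0,-3],[0,0,0],[0,0,0],[0,0,0],[0,0,0]], "angular": [[0,0,0],[0,0,0],[0,0,0],[0,0,0],[0,0,0],[0,0,0],[0,0,0],[0,0,0],[0,0,0],[0,0,0]], "newtons": 35}}

```text
clock: 16.25
eef_pos: [0.4733, -0.1081, 0.0293]
tcp_rot: [-0.138, 0.99, -0.0, 0.001]
ft_force: [-0.6, 0.1, -0.9]
finger_gap: 0.0629
```

{"op": "servo_tool", "data": {"jaw": [-1,-1,-1,-1,-1,-1,-1,-1,-1], "translation": [[0,0,0],[0,0,0],[0,0,0],[0,0,0],[0,0,0],[0,0,0],[0,0,0],[0,0,0],[0,0,0]], "angular": [[0,0,0],[0,0,0],[0,0,0],[0,0,0],[0,0,0],[0,0,0],[0,0,0],[0,0,0],[0,0,0]]}}

```text
clock: 17.15
eef_pos: [0.4728, -0.1082, 0.0286]
tcp_rot: [-0.138, 0.99, -0.0, -0.0]
ft_force: [-0.2, 0.8, 1.0]
finger_gap: 0.0291
```

{"op": "servo_tool", "data": {"jaw": [-1,-1,-1,-1,-1], "translation": [[0,0,10],[0,0,30],[0,0,40],[0,0,35],[0,0,15]], "angular": [[0,0,0],[0,0,0],[0,0,0],[0,0,0],[0,0,0]]}}

```text
clock: 17.65
eef_pos: [0.474, -0.1082, 0.1622]
tcp_rot: [-0.138, 0.99, -0.0, 0.003]
ft_force: [0.3, -0.1, -4.9]
finger_gap: 0.0292
```

{"op": "servo_tool", "data": {"jaw": [-1,-1,-1,-1,-1,-1,-1,-1,-1], "translation": [[8,-12,0],[20,-29,0],[25,-37,0],[25,-37,0],[24,-34,0],[18,-26,0],[11,-16,0],[0,0,0],[0,0,0]], "angular": [[0,0,0],[0,0,0],[0,0,0],[0,0,0],[0,0,0],[0,0,0],[0,0,0],[0,0,0],[0,0,0]]}}

```text
clock: 18.55
eef_pos: [0.6025, -0.2996, 0.1557]
tcp_rot: [-0.137, 0.991, 0.001, -0.002]
ft_force: [-0.4, 0.7, -3.6]
finger_gap: 0.0289
```

```bash
python3 - <<'E'
from loc import *
s=shot('wrist','w11');s2=shot('side','s11')
o=observe(); print(o['clock'],o['eef_pos'].round(4),o['tcp_rot'].round(4),o['finger_gap'],o['ft_force'])
im=np.hstack([s['color'][150:400,160:480],cv2.resize(s2['color'][70:170,280:400],(300,250))])
cv2.imwrite('pics/c11.png',im[:,:,::-1])
E
```

```text
18.65 [ 0.6028 -0.2988  0.1572] [-1.379e-01  9.904e-01  8.000e-04 -1.300e-03] 0.02910275182591468 [-0.49900689  0.42847188 -3.51215467]
```

View pics/c11.png

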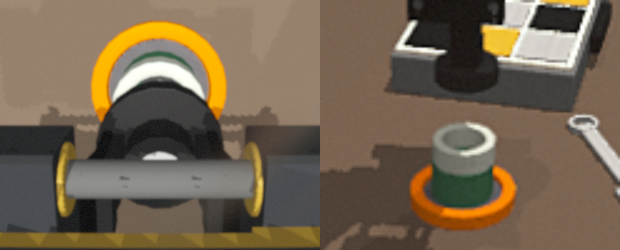

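The pusher is held upright. Descending onto the stack.

{"op": "servo_tool", "data": {"jaw": [-1,-1,-1,-1,-1,-1,-1], "translation": [[0,0,-15],[0,0,-20],[0,0,-14],[0,0,-6],[0,0,-2],[0,0,0],[0,0,0]], "angular": [[0,0,0],[0,0,0],[0,0,0],[0,0,0],[0,0,0],[0,0,0],[0,0,0]]}}

```text
clock: 19.35
eef_pos: [0.6044, -0.2994, 0.1026]
tcp_rot: [-0.138, 0.99, -0.0, 0.001]
ft_force: [0.6, -1.1, -3.3]
finger_gap: 0.0292
```

```bash
python3 - <<'E'
from loc import *
s=shot('wrist','w12');s2=shot('side','s12')
o=observe(); print(o['clock'],o['eef_pos'].round(4),o['tcp_rot'].round(4),o['finger_gap'],o['ft_force'])
im=np.hstack([s['color'][150:400,160:480],cv2.resize(s2['color'][70:170,280:400],(300,250))])
cv2.imwrite('pics/c12.png',im[:,:,::-1])
E
```

```text
19.45 [ 0.6043 -0.2994  0.1025] [-1.380e-01  9.904e-01 -4.000e-04  8.000e-04] 0.029242825019753216 [ 0.39207794 -0.05259015 -3.61039049]
```

View pics/c12.png

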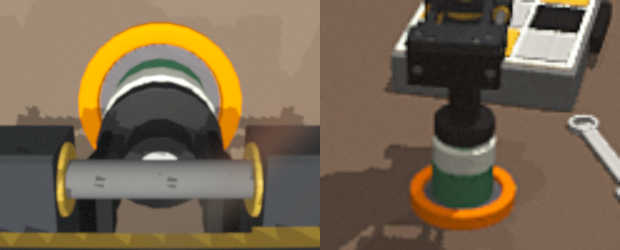

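{"op": "servo_tool", "data": {"jaw": [-1,-1,-1,-1,-1], "translation": [[0,0,-2],[0,0,-2],[0,0,-1],[0,0,-1],[0,0,0]], "angular": [[0,0,0],[0,0,0],[0,0,0],[0,0,0],[0,0,0]]}}

```text
clock: 19.95
eef_pos: [0.6037, -0.2992, 0.0966]
tcp_rot: [-0.138, 0.99, -0.0, -0.0]
ft_force: [-3.4, 0.9, 4.2]
finger_gap: 0.0295
```

{"op": "servo_tool", "data": {"jaw": [-0.5,0,1,1,1,1,1,1,1,1], "translation": [[0,0,0],[0,0,0],[0,0,0],[0,0,0],[0,0,0],[0,0,10],[0,0,30],[0,0,30],[0,0,0],[0,0,0]], "angular": [[0,0,0],[0,0,0],[0,0,0],[0,0,0],[0,0,0],[0,0,0],[0,0,0],[0,0,0],[0,0,0],[0,0,0]]}}

```text
clock: 20.95
eef_pos: [0.6044, -0.2993, 0.1672]
tcp_rot: [-0.138, 0.99, -0.0, 0.001]
ft_force: [0.1, 0.3, -1.0]
finger_gap: 0.0859
```

```bash
python3 - <<'E'
from loc import *
s=shot('wrist','w13');s2=shot('side','s13')
o=observe(); print(o['clock'],o['eef_pos'].round(4),o['finger_gap'],o['ft_force'])
im=np.hstack([s['color'][150:400,160:480],cv2.resize(s2['color'][70:170,280:400],(300,250))])
cv2.imwrite('pics/c13.png',im[:,:,::-1])
E
```

```text
21.05 [ 0.6033 -0.299   0.1649] 0.08645489099775897 [-0.16761146 -0.28434989 -0.58438926]
```

View pics/c13.png

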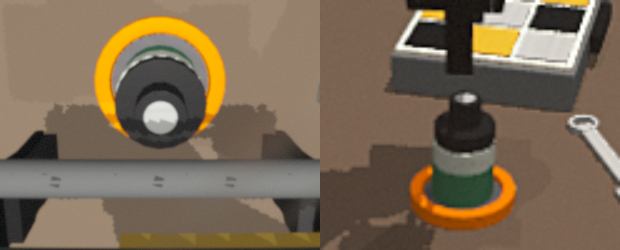

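The stack stands straight. On to the red die.

{"op": "servo_tool", "data": {"jaw": [1,1,1,1,1,1,1,1,1,1], "translation": [[-5,13,0],[-11,29,0],[-15,40,0],[-15,40,0],[-15,40,0],[-15,40,0],[-15,40,0],[-15,40,0],[-15,40,0],[-15,40,0]], "angular": [[0,0,0],[0,0,0],[0,0,0],[0,0,0],[0,0,0],[0,0,0],[0,0,0],[0,0,0],[0,0,0],[0,0,0]]}}

```text
clock: 22.05
eef_pos: [0.4659, 0.0643, 0.165]
tcp_rot: [-0.138, 0.99, -0.0, -0.001]
ft_force: [1.7, 0.1, -0.0]
finger_gap: 0.087
```

{"op": "servo_tool", "data": {"jaw": [1,1,1,1,1,1,1,1], "translation": [[-15,40,0],[-15,40,0],[-15,40,0],[-14,38,-10],[-10,28,-10],[-6,16,-10],[0,0,0],[0,0,0]], "angular": [[0,0,0],[0,0,0],[0,0,0],[0,0,0],[0,0,0],[0,0,0],[0,0,0],[0,0,0]]}}

```text
clock: 22.85
eef_pos: [0.392, 0.2644, 0.1351]
tcp_rot: [-0.139, 0.99, -0.001, -0.001]
ft_force: [-1.0, -0.1, 0.4]
finger_gap: 0.0873
```

```bash
python3 - <<'E'
from loc import *
s=shot('wrist','w14')
o=observe(); print(o['clock'],o['eef_pos'].round(4),o['finger_gap'],o['qpos'].round(2))
h=hullpts(masks(s)['red'],np.array([319,246])); c,n,im=moments(h)
p=locate(s,c,prof['red'],[.393,.265]); print(c,n,polyc(modelhull(s,*p,prof['red']))[1],p)
E
```

```text
22.9 [0.3924 0.2642 0.1355] 0.08722491969719322 [ 0.94  0.23 -0.49  0.   -0.86 -2.23]
[319.89736764 247.58133688] 6762 6817.091756726848 [0.39308319 0.26575407]
```

View pics/w14.png

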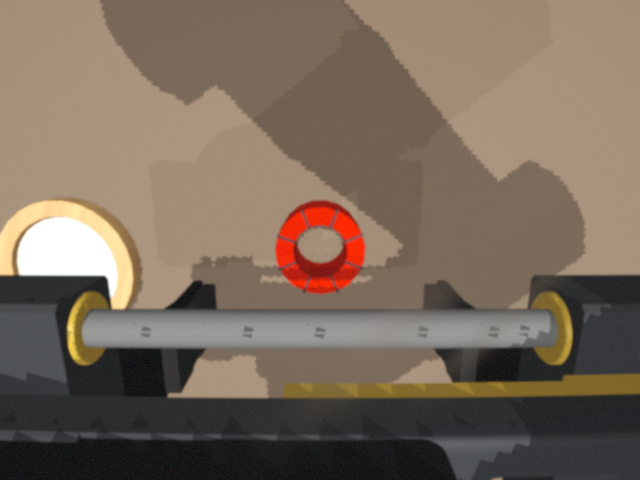

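The red die shows at (320,248), giving (0.393, 0.266). Descending and gripping.

{"op": "servo_tool", "data": {"jaw": [1,1,1,1,1,1,-1,-1,-1,-1], "translation": [[-1,0,-25],[0,0,-35],[0,0,-30],[0,0,-15],[0,0,-6],[0,0,-2],[0,0,0],[0,0,0],[0,0,0],[0,0,0]], "angular": [[0,0,0],[0,0,0],[0,0,0],[0,0,0],[0,0,0],[0,0,0],[0,0,0],[0,0,0],[0,0,0],[0,0,0]]}}

```text
clock: 23.9
eef_pos: [0.3921, 0.2652, 0.0232]
tcp_rot: [-0.138, 0.99, 0.001, 0.001]
ft_force: [-0.2, 0.3, 0.1]
finger_gap: 0.0628
```

{"op": "servo_tool", "data": {"jaw": [-1,-1,-1,-1,-1,-1,-1,-1], "translation": [[0,0,0],[0,0,0],[0,0,0],[0,0,0],[0,0,10],[0,0,30],[0,0,40],[0,0,20]], "angular": [[0,0,0],[0,0,0],[0,0,0],[0,0,0],[0,0,0],[0,0,0],[0,0,0],[0,0,0]]}}

```text
clock: 24.7
eef_pos: [0.3921, 0.2653, 0.1249]
tcp_rot: [-0.138, 0.99, 0.001, 0.001]
ft_force: [0.2, 0.6, -5.2]
finger_gap: 0.0577
```

{"op": "servo_tool", "data": {"jaw": [-1,-1,-1,-1,-1,-1,-1,-1], "translation": [[5,-12,0],[12,-30,0],[14,-36,0],[14,-36,0],[13,-32,0],[10,-24,0],[0,0,0],[0,0,0]], "angular": [[0,0,0],[0,0,0],[0,0,0],[0,0,0],[0,0,0],[0,0,0],[0,0,0],[0,0,0]]}}

```text
clock: 25.5
eef_pos: [0.4583, 0.0931, 0.1207]
tcp_rot: [-0.137, 0.991, -0.0, -0.002]
ft_force: [1.3, 0.6, -5.8]
finger_gap: 0.0578
```

{"op": "servo_tool", "data": {"jaw": [-1,-1,-1,-1,-1,-1], "translation": [[0,0,-20],[0,0,-30],[0,0,-22],[0,0,-8],[0,0,-3],[0,0,0]], "angular": [[0,0,0],[0,0,0],[0,0,0],[0,0,0],[0,0,0],[0,0,0]]}}

```text
clock: 26.1
eef_pos: [0.4601, 0.0953, 0.0397]
tcp_rot: [-0.138, 0.99, -0.0, 0.0]
ft_force: [0.2, -0.1, -5.5]
finger_gap: 0.0577
```

```bash
python3 - <<'E'
from loc import *
s=shot('wrist','w15');s2=shot('side','s15')
o=observe(); print(o['clock'],o['eef_pos'].round(4),o['tcp_rot'].round(4),o['finger_gap'],o['ft_force'])
im=np.hstack([s['color'][150:400,160:480],cv2.resize(s2['color'][200:325,255:405],(300,250))])
cv2.imwrite('pics/c15.png',im[:,:,::-1])
E
```

```text
26.2 [0.4606 0.0954 0.0404] [-1.382e-01  9.904e-01  4.000e-04  1.000e-03] 0.057967784506880116 [ 0.37101085  0.58624199 -5.25191426]
```

View pics/c15.png

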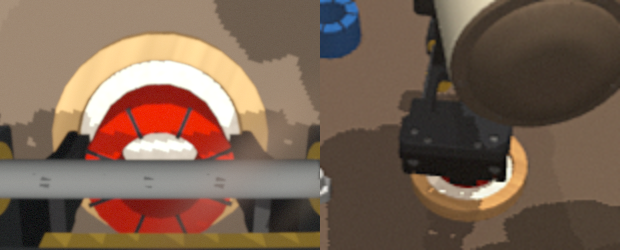

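{"op": "servo_tool", "data": {"jaw": [-1,-1,-1,-1,-1,-1], "translation": [[0,0,-3],[0,0,-2],[0,0,-1],[0,0,-1],[0,0,0],[0,0,0]], "angular": [[0,0,0],[0,0,0],[0,0,0],[0,0,0],[0,0,0],[0,0,0]]}}

```text
clock: 26.8
eef_pos: [0.4599, 0.0948, 0.0331]
tcp_rot: [-0.138, 0.99, -0.0, 0.0]
ft_force: [-2.5, -0.1, 2.3]
finger_gap: 0.058
```

{"op": "servo_tool", "data": {"jaw": [0,1,1,1,1,1,1,1,1,1], "translation": [[0,0,0],[0,0,0],[0,0,0],[0,0,0],[0,0,10],[0,0,30],[0,0,40],[0,0,30],[0,0,0],[0,0,0]], "angular": [[0,0,0],[0,0,0],[0,0,0],[0,0,0],[0,0,0],[0,0,0],[0,0,0],[0,0,0],[0,0,0],[0,0,0]]}}

```text
clock: 27.8
eef_pos: [0.4601, 0.0951, 0.1437]
tcp_rot: [-0.138, 0.99, 0.001, 0.001]
ft_force: [0.1, 0.1, -1.1]
finger_gap: 0.0872
```

```bash
python3 - <<'E'
from loc import *
s=shot('wrist','w16')
P=[(.029,.01),(.029,.046)]
h=hullpts(masks(s)['red'],np.array([319,246])); c,n,im=moments(h)
p=locate(s,c,P,[.46,.095]); print(c,n,polyc(modelhull(s,*p,P))[1],p)
h=hullpts(masks(s)['tray'],np.array([319,246])); c,n,im=moments(h)
p=locate(s,c,prof['tray'],[.46,.095]); print(c,n,polyc(modelhull(s,*p,prof['tray']))[1],p)
E
```

```text
[318.94945568 246.7474339 ] 6430 6901.821585701546 [0.46089404 0.09589654]
[318.14307787 227.58868974] 12944 15799.014282913296 [0.45443244 0.0934786 ]
```

View pics/w16.png

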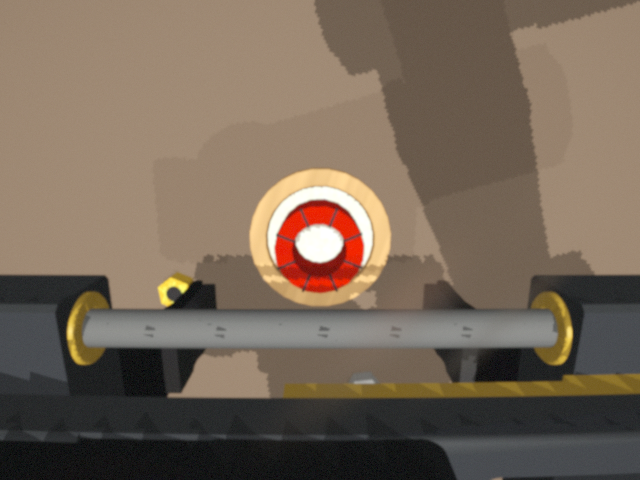

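Red sits inside the tray rim. The tray mask is partly in shadow, so that fit is biased. I'll back the arm off and check everything with the fixed cameras.

{"op": "servo_tool", "data": {"jaw": [1,1,1,1,1,1,1,1,1,1], "translation": [[0,10,20],[0,30,20],[0,40,20],[0,40,0],[0,40,0],[0,40,0],[0,30,0],[0,15,0],[0,0,0],[0,0,0]], "angular": [[0,0,0],[0,0,0],[0,0,0],[0,0,0],[0,0,0],[0,0,0],[0,0,0],[0,0,0],[0,0,0],[0,0,0]]}}

```text
clock: 28.85
eef_pos: [0.4593, 0.3389, 0.2014]
tcp_rot: [-0.138, 0.99, -0.001, -0.001]
ft_force: [0.4, -0.6, -0.1]
finger_gap: 0.0869
```

```bash
python3 - <<'E'
from loc import *
w=load('w16'); print('tray wrist',ray(w,[320.5,236.5],.016))
S={'top':shot('top','t17'),'side':shot('side','s17')}
for cam in S:
    s=S[cam]; m=masks(s)
    for k,P,x in [('red',[(.029,.01),(.029,.046)],(.461,.0953,.04)),('tray',prof['tray'],(.461,.0953,.016)),('carrier',prof['carrier'],(.605,-.299,.016)),('blue',prof['blue'],(.6545,-.0135,.02)),('pusher',[(.028,.068),(.028,.084),(.015,.084),(.015,.108)],(.605,-.299,.09))]:
        try:
            h=hullpts(m[k],proj(s,x)[0]); c,n,im=moments(h)
            print(cam,k,c.round(1),n,round(polyc(modelhull(s,*x[:2],P))[1]),locate(s,c,P,x[:2]).round(4))
        except Exception as e: print(cam,k,e)
im=[cv2.resize(S[c]['color'][int(v)-45:int(v)+45,int(u)-50:int(u)+50],(400,300),interpolation=cv2.INTER_CUBIC) for c in S for u,v in [proj(S[c],(.461,.0953,.02))[0],proj(S[c],(.605,-.299,.05))[0]]]
cv2.imwrite('pics/c17.png',np.vstack([np.hstack(im[:2]),np.hstack(im[2:])])[:,:,::-1])
E
```

```text
tray wrist [[0.45810844 0.0962285  0.016     ]]
top red [271.6 260.7] 755 846 [0.4607 0.0948]
top tray [272.1 262.1] 2243 2181 [0.4601 0.0955]
top carrier [473.9 189.7] 1868 1942 [ 0.602  -0.2962]
top blue [329.3 162.6] 763 834 [ 0.6538 -0.0129]
top pusher [479.2 184.4] 1142 795 [ 0.5961 -0.2874]
side red [190.9 474. ] 426 1200 [0.4945 0.4494]
side tray [379.6 178.6] 100 2106 [ 0.4722 -0.2126]
side carrier [ 27.6 294.4] 749 778 [0.9278 0.3207]
side blue 'NoneType' object is not subscriptable
side pusher [211.6  27.6] 111 507 [ 1.205  -0.6947]
```

View pics/c17.png

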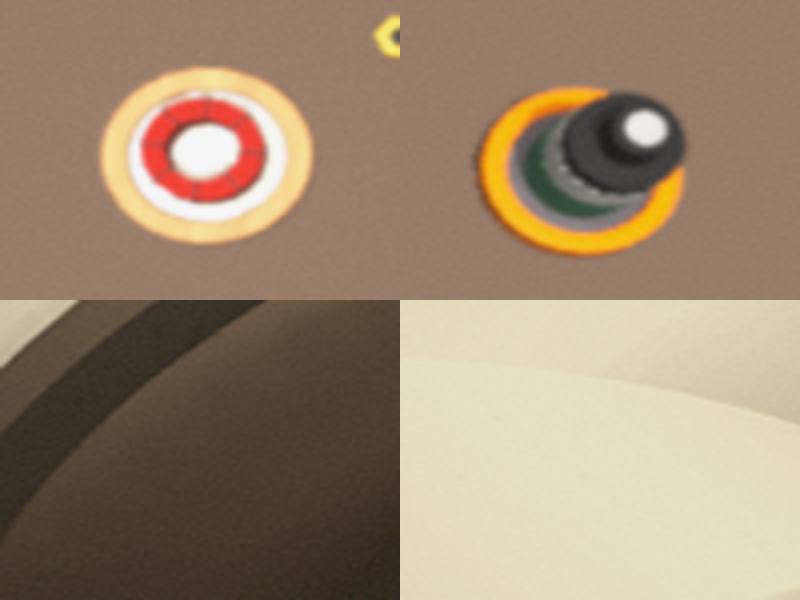

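View pics/s17.png

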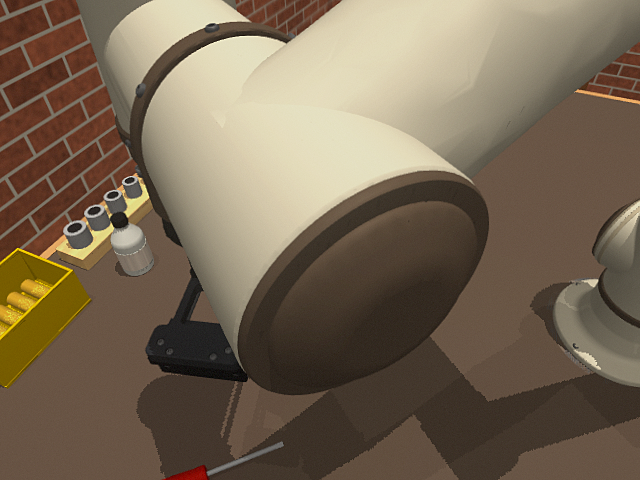

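```bash
python3 - <<'E'
from loc import *
for f,cam in [('t17','top'),('s13','side')]:
    s=load(f); q=proj(s,(.605,-.299,.108))[0]; c=s['color'].astype(int); hsv=cv2.cvtColor(s['color'],cv2.COLOR_RGB2HSV)
    m=(hsv[...,1]<60)&(hsv[...,2]>(170 if cam=='top' else 90)); u,v=q.round().astype(int); w=np.zeros_like(m); w[v-8:v+9,u-8:u+9]=1
    ys,xs=np.where(m&w); print(cam,q,len(xs),xs.mean(),ys.mean(),ray(s,[xs.mean(),ys.mean()],.108))
E
```

```text
top [490.73235062 174.87832257] 79 490.873417721519 175.9873417721519 [[ 0.60295717 -0.29913237  0.108     ]]
side [337.54660426 109.28688709] 28 338.0 108.71428571428571 [[ 0.60502331 -0.30177117  0.108     ]]
```

```bash
python3 - <<'E'
from h import *
print(close_job()); 
E
```

```text
the job is handed in; nothing more can be done
None
```

I handed the job in at about 29 s of the 112 s allowed. The green die, spacer and pusher (knob up) are stacked in the orange carrier, and the red die is in the wooden tray. No verdict was reported, so what follows is my own checking.

- **Stack:** Green measured within 1 mm of the carrier's centre after placing. The spacer measured about 1–2 mm from centre. The pusher's top disc lay within about 3 mm of the carrier's centre in both the top and side views. The last side view of the stack, taken just after the pusher was released, showed it straight.
- **Red die:** It was within about 1 mm of the tray's centre in the final top view.
- **Blue die:** It measured in the same place as at the start.
- **Arm:** It was clear of everything and open at the end. I saw no more than about 6 N on the wrist.

**Checks that failed or disagreed:**
- The wrist picture put the tray 3–6 mm off from the top view, because part of the tray was in shadow or faint at its edge. I relied on the top view.
- In the final top view the fits for the pusher and carrier were unusable or shifted, as neighbouring dark or overlapping parts ran into them. I used the pusher's disc instead.
- The last side view was blocked by the arm, so the red die was not checked from the side after release. Its seating rests on the contact height when it was set down and the top view.

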